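Put the scale's check weights back in their case

TASK

The scale check is finished, so put the kit away in its open case: seat each of the three brass weights upright in the foam well that fits it, right down on the bottom, and lay the tweezers in the groove of the two-saddle rest in the lid, across both saddles. Set things down rather than letting them drop, and leave the white scoop and the calculator where they lie.

Things in the scene. Friction and masses are not known exactly. Their poses are not given: they have to be found in the camera images.
- weight_50: The smallest of three round brass check weights: 25 mm across, 19 mm high in all, about 50 g, with a small knob on top (from about 11 mm up). Origin at the centre of its underside, z up. Take it across its full 25 mm; it behaves as a plain upright cylinder of that width over its whole height, so the fingers stop at 25 mm even at knob height. Stands anywhere on the table.
- weight_100: The middle of three round brass check weights: 33 mm across, 24 mm high in all, about 100 g, with a small knob on top (from about 14 mm up). Origin at the centre of its underside, z up. Take it across its full 33 mm; it behaves as a plain upright cylinder of that width over its whole height, so the fingers stop at 33 mm even at knob height. Stands anywhere on the table.
- weight_200: The largest of three round brass check weights: 40 mm across, 30 mm high in all, about 200 g, with a small knob on top (from about 18 mm up). Origin at the centre of its underside, z up. Take it across its full 40 mm; it behaves as a plain upright cylinder of that width over its whole height, so the fingers stop at 40 mm even at knob height. Stands anywhere on the table.
- tweezers: Steel tweezers lying flat on the table, 128 mm long (along its x), 14 mm wide (y), 9 mm thick, about 22 g, rigid. Origin at the centre of the underside; grasp at the middle, across y.
- insert_small: Fixed grey foam insert, 62 x 62 x 12 mm, with the narrowest of three round wells: 31 mm bore, 8 mm deep, upper 4 mm flaring to 39 mm; for the 25 mm weight. Origin under the well's centre, z up; well floor at z = 4 mm, top at 12, so hold a weight 9 mm or more above its underside. The three stand in a row along y, 64 mm apart, in any order, in the case's near half; x points to the lid half.
- insert_medium: Fixed grey foam insert, 62 x 62 x 12 mm, with the middle of three round wells: 39 mm bore, 8 mm deep, upper 4 mm flaring to 47 mm; for the 33 mm weight. Origin under the well's centre, z up; well floor at z = 4 mm, top at 12, so hold a weight 9 mm or more above its underside. The three stand in a row along y, 64 mm apart, in any order, in the case's near half; x points to the lid half.
- insert_large: Fixed grey foam insert, 62 x 62 x 12 mm, with the widest of three round wells: 46 mm bore, 8 mm deep, upper 4 mm flaring to 54 mm; for the 40 mm weight. Origin under the well's centre, z up; well floor at z = 4 mm, top at 12, so hold a weight 9 mm or more above its underside. The three stand in a row along y, 64 mm apart, in any order, in the case's near half; x points to the lid half.
- tweezers_rest: Fixed grey foam rest in the far (lid) half of the case: 66 x 198 x 5 mm sheet with two saddles, each 18 mm long, at y = +42 and -42 mm, grooved along y. Origin at the centre of its underside, z up. Groove floor at z = 9 mm, 18 mm wide, sides sloping at 45 degrees to 32 mm; saddle tops at 16 mm. Between the saddles 66 mm is free for the fingers.
- scoop: Bystander: white measuring scoop, 109 x 48 x 26 mm, lying loose behind the work, its handle raised 22 mm. Origin at the centre of its underside.
- calculator: Bystander: black pocket calculator, 118 x 68 x 18 mm, lying loose at the right of the work. Origin at the centre of its underside.
Not all that is in view belongs to the job. Leave any green or purple look-alike of the insert_medium alone.

How it is judged:
By the outcome, as a careful person would: the job done as asked, in the order asked, and still so for the second after the job is handed in, with the robot touching nothing.
It also fails if it takes over 115 s, if anything falls off the work surface, if the arm or the gripper's body presses on something with over 40 N, if the wrist force passes 120 N, or if a joint passes its speed limit or range.

ROBOT

A 6-joint arm with a two-finger parallel gripper is mounted at the origin on a cart in front of the work surface, level with it; the furniture and walls round the work are solid. World frame = base frame: x ahead of the robot, y to its left, z up, the work surface at z = 0. Lengths are in m, angles in rad, forces in N, time in s.
With the tool pointing down it reaches from about 0.25 to 0.775 m from the base axis. Payload 4 kg.
Tool frame: the origin (TCP) lies where the fingers leave the gripper's body, on its centre line; the fingertips stand 97 mm ahead of it and the grasp point (between the pads) lies 78 mm ahead of it (r.hold_point_z is the distance from the TCP to the grasp point, in m); z points along the fingers, y is the line along which they close (so a half turn about z gives the same grasp; the last joint's range is limited). The gripper opens to 94 mm and grips with 3 to 60 N. Pads are 16 mm wide; open, the fingers measure 119 mm over their backs; the gripper's body (75 mm by 177 mm) begins 78 mm behind the grasp point.
Start: joints at [1.061, 0.087, 1.371, -0, 1.684, -0.103], TCP at [0.218, 0.505, 0.303] pointing down, gripper open.
Joint ranges: [-3.1, 3.1], [-0.76, 2.03], [0.27, 2.55], [-1.08, 4.22], [0.17, 2.65], [-2.57, 2.57]. Speed limits (rad/s): [2.79, 2.79, 3.14, 3.14, 3.14, 3.14].

INTERFACE

Orientations are given as a 3x3 rotation matrix whose columns are the frame's x, y, z axes.
In Python, from workcell import r, eyes, job gives the robot as it stands.
- The arm moves only by the shell command python3 -m jog 'ROWS' [FORCE]. ROWS is JSON, a list of rows, each a list of 7 numbers: the shift along the world's x, y, z in mm, then the turn, a rotation vector about the world's x, y, z in rad, then the opening, from -1 (shut) to 1 (fully open). In form: [[dx, dy, dz, rx, ry, rz, jaw], ...]. A call has exactly 8 rows; each row shifts and turns the commanded pose from where the row before left it; what a row does not reach is not made up. A row lasts 1/12 s, in which the tool goes at most 41.7 mm and 7.16 degrees, less where a joint would pass 70% of its speed; a pose out of reach is approached as far as the arm can. A call with a gripper value outside its range is refused whole. The fingers move at their own pace and stop on an object; FORCE is the grip in N (left out, the last holds). Time passes only in rows, so rows that do not move let the fingers close, or fill a call up. It gives the time, the measured TCP pose, the force, the opening and the grip force at its end, in the units of the state.
- r.sense(): the state, without advancing time (a new reading comes with each control period).
- eyes.snapshot(name): name is "side" or "top"; returns (picture, depth): 420x560x3 uint8, red, green, blue; 420x560 float32, m along the optical axis (not along the pixel's ray), 0 where there is no reading.
- eyes.camera_info(name): a dict with "camera_matrix" (3x3 intrinsics, pixels), "extrinsics" (4x4, takes a point from camera to world coordinates). Camera axes: x right, y down, z forward; pixel columns grow to the right and rows downward; lengths in m; the calibration is good to about 2 mm. A picture is of the moment at which its call begins. camera_info takes no time and is no camera call.
- job.finish_job(): hands the job in; it is judged then, once.
Trained networks look in the newest picture that a camera, given by its name, has taken for a name from the list of things; names that differ only in an ending like _2 or _b are one class to them, and where a whole thing is asked for, a point or a joint stands for the part that bears it (a point fixed in the world has none). Each returns a list of dicts, best first, with "conf" (0 to 1); they miss things now and then, are a little off and sometimes report something else, mostly with a low value. They report only what shows in the picture. A call takes as long as a camera call. They do not tell look-alikes from the thing itself.
- eyes.outline_of(name, camera): "pixels" (420x560 bool, what is visible of it) and "rect" ([left, top, right, bottom] in pixels, round what is visible of it).
- eyes.pinpoint(name, camera): "pixel" ([row, column] in pixels: a listed point, or the origin of a listed thing).
The state is a dict: "time": time; "joint_pos": joint angles; "qvel": joint speeds; "joint_efforts": joint torques, N m; "ee_pos": TCP position; "tcp_rot": TCP orientation; "contact_force": force on the tool from outside, world axes, zero at the start; "moment": the same for the moment, N m; "grip_width": finger opening in m; "finger_force": force on a finger pad.
Only numpy, scipy, OpenCV 4.12 (cv2) and the standard library are available. Lean on these libraries where they do the work, as an engineer would, in place of code of your own. Each camera call takes 0.05 s, during which the arm holds its last target. There are 200 camera calls.

## Working session

There is one attempt and no reset: what is moved stays moved. The work goes in short steps, Python scripts to look and compute and a shell command to move; the robot and the scene stay as the last step left them, time stands still between calls to the robot, and variables do not carry over. Pictures are saved under pics/ and viewed, at most 14 in all, crops included, and the job is handed in when it is done.

```bash
mkdir -p pics; ls; cat > h.py <<'E'
import numpy as np,cv2
from workcell import r,eyes,job
def save(n,im,box=None,s=1):
    if box: im=im[box[1]:box[3],box[0]:box[2]]
    cv2.imwrite('pics/'+n,cv2.resize(im[...,::-1],None,fx=s,fy=s,interpolation=cv2.INTER_CUBIC))
def world(cam,depth):
    i=eyes.camera_info(cam);K=np.array(i['camera_matrix']);T=np.array(i['extrinsics'])
    v,u=np.indices(depth.shape)
    p=np.stack([(u-K[0,2])/K[0,0]*depth,(v-K[1,2])/K[1,1]*depth,depth],-1)
    w=p@T[:3,:3].T+T[:3,3]; w[depth==0]=np.nan
    return w
E
python3 - <<'E'
from h import *
for c in('top','side'):
    im,d=eyes.snapshot(c);save(c+'0.png',im);np.save(c+'_d.npy',d);np.save(c+'_im.npy',im)
    w=world(c,d)
    for n in('weight_50','weight_100','weight_200','tweezers','insert_small','insert_medium','insert_large','tweezers_rest','scoop','calculator'):
        for o in eyes.outline_of(n,c)[:3]:
            m=o['pixels'];q=w[m];print(c,n,round(o['conf'],2),[int(x) for x in o['rect']],np.nanmedian(q,0).round(3),np.nanpercentile(q[:,2],[5,95]).round(3))
print(r.sense()['time'])
E
```

```text
pics
top weight_50 0.69 [344, 176, 360, 188] [ 0.636 -0.275  0.02 ] [-0.     0.033]
top weight_50 0.56 [281, 180, 292, 187] [ 0.63  -0.085  0.013] [0.008 0.02 ]
top weight_100 0.69 [344, 176, 360, 188] [ 0.636 -0.275  0.02 ] [-0.     0.033]
top weight_100 0.56 [281, 180, 292, 187] [ 0.63  -0.085  0.013] [0.008 0.02 ]
top weight_200 0.69 [344, 176, 360, 188] [ 0.636 -0.275  0.02 ] [-0.     0.033]
top weight_200 0.56 [281, 180, 292, 187] [ 0.63  -0.085  0.013] [0.008 0.02 ]
top insert_small 0.67 [157, 219, 180, 242] [0.479 0.288 0.014] [0.006 0.019]
top insert_medium 0.77 [198, 229, 219, 247] [0.457 0.162 0.014] [0.006 0.019]
top insert_medium 0.61 [195, 266, 215, 285] [0.337 0.165 0.011] [0.002 0.016]
top insert_large 0.89 [176, 220, 201, 244] [0.468 0.225 0.012] [0.005 0.018]
top scoop 0.71 [260, 130, 275, 158] [ 0.733 -0.019  0.007] [0.    0.029]
top calculator 0.76 [395, 200, 424, 239] [ 0.527 -0.464  0.015] [0.007 0.019]
side weight_50 0.73 [344, 253, 359, 275] [ 0.629 -0.283  0.021] [0.004 0.031]
side weight_50 0.66 [295, 202, 303, 213] [ 0.627 -0.089  0.013] [0.003 0.021]
side w
[... 551 characters left out ...]
tweezers 0.67 [290, 314, 293, 317] [ 0.446 -0.303  0.007] [-0.002  0.013]
side insert_small 0.54 [163, 135, 190, 156] [0.475 0.288 0.015] [0.007 0.019]
side insert_medium 0.75 [134, 183, 167, 212] [0.334 0.166 0.011] [0.004 0.015]
side insert_medium 0.69 [178, 168, 207, 187] [0.454 0.161 0.014] [0.006 0.019]
side insert_medium 0.6 [182, 206, 210, 230] [0.399 0.042 0.011] [0.003 0.015]
side insert_large 0.76 [173, 150, 195, 172] [0.465 0.229 0.013] [0.006 0.018]
side tweezers_rest 0.7 [186, 127, 232, 179] [0.538 0.205 0.01 ] [0.006 0.018]
side scoop 0.72 [302, 157, 335, 185] [ 0.729 -0.019  0.016] [0.002 0.028]
side calculator 0.92 [343, 326, 396, 385] [ 0.52  -0.468  0.016] [0.012 0.02 ]
1.1
```

View pics/top0.png

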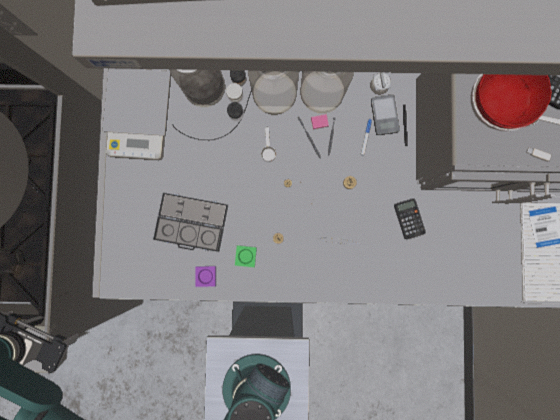

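View pics/side0.png

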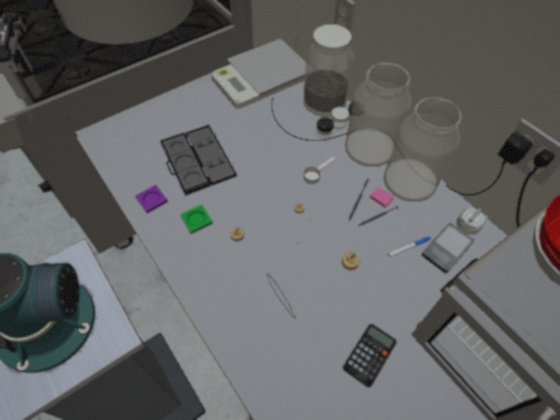

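```bash
python3 - <<'E'
from h import *
im=np.load('side_im.npy');save('c1.png',im,(155,120,255,195),8)
save('c2.png',im,(220,170,420,320),4)
t=np.load('top_im.npy');save('c3.png',t,(145,170,365,280),3.6)
E
```

```text
(no output)
```

View pics/c1.png

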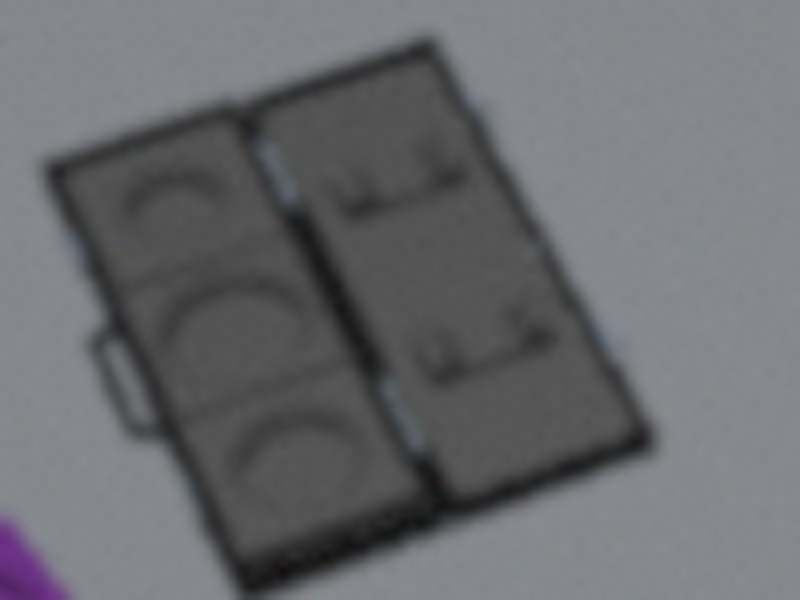

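View pics/c2.png

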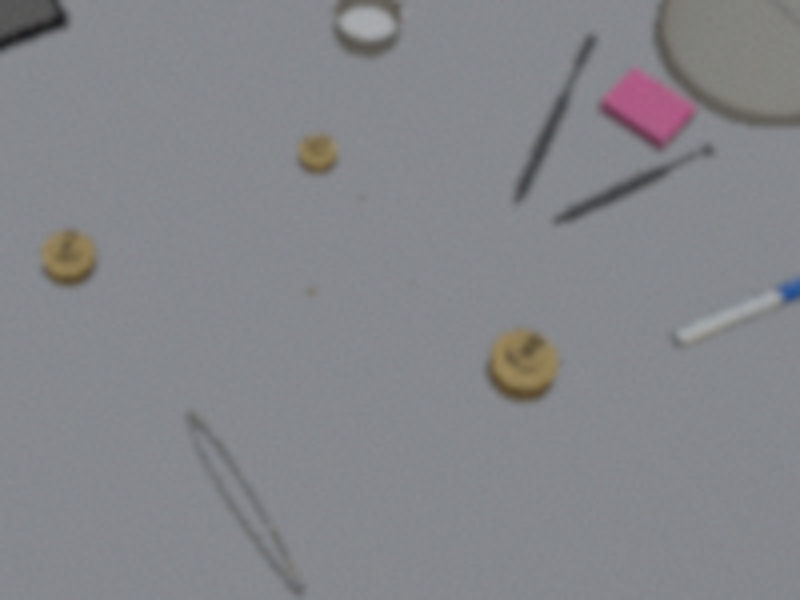

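View pics/c3.png

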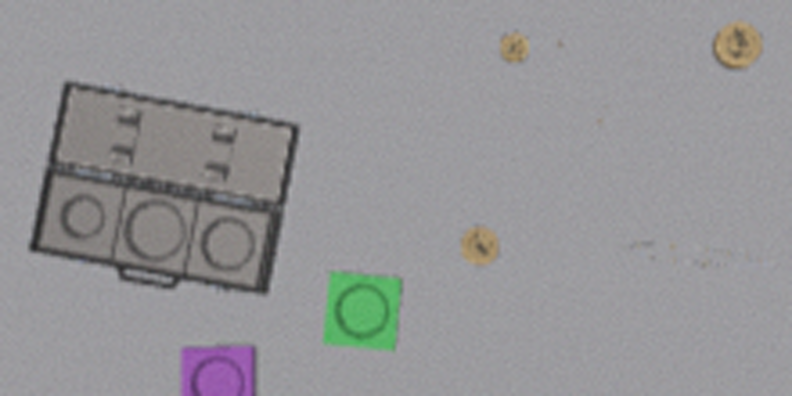

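```bash
cat >> h.py <<'E'
def cast(cam,uv,z):
    i=eyes.camera_info(cam);K=np.array(i['camera_matrix']);T=np.array(i['extrinsics'])
    d=T[:3,:3]@np.linalg.solve(K,[uv[0],uv[1],1]);o=T[:3,3]
    return (o+d*(z-o[2])/d[2])[:3]
E
python3 - <<'E'
from h import *
from scipy import ndimage as N
im={c:np.load(c+'_im.npy') for c in('top','side')};D={c:world(c,np.load(c+'_d.npy')) for c in im}
for c in im:
    print(c,'campos',np.array(eyes.camera_info(c)['extrinsics'])[:3,3].round(2))
    h=cv2.cvtColor(im[c],cv2.COLOR_RGB2HSV);m=(h[...,0]>8)&(h[...,0]<28)&(h[...,1]>75)
    m=N.binary_fill_holes(N.binary_closing(m,iterations=1))
    l,n=N.label(m)
    for k in range(1,n+1):
        v,u=np.where(l==k)
        if 30<len(u)<600:
            w=np.nanmedian(D[c][l==k],0)
            if .2<w[0]<.8: print(c,len(u),[round(u.mean(),1),round(v.mean(),1)],w.round(3),[cast(c,(u.mean(),v.mean()),z)[:2].round(4) for z in(.009,.012,.015)])
f=lambda a,s,o:(o[0]+(a[0]+.5)/s-.5,o[1]+(a[1]+.5)/s-.5)
for p in[(82,216),(155,230),(227,243)]: print('top ins',cast('top',f(p,3.6,(145,170)),.017).round(4))
# side: visible rim arcs top corners of inserts
for p in[(190,413),(298,592),(244,503)]: print('tw',cast('side',f(p,4,(220,170)),.005).round(4))
for nm,p in dict(saddleL_far=(128,117),saddleL_near=(121,153),saddleR_far=(223,134),saddleR_near=(217,168)).items(): print(nm,cast('top',f(p,3.6,(145,170)),.02).round(4))
for c in im:
  for lab,lo,hi in(('near',.43,.5),('lid',.51,.58)):
    w=D[c].reshape(-1,3);k=(w[:,0]>lo)&(w[:,0]<hi)&(w[:,1]>.15)&(w[:,1]<.3);print(c,lab,np.nanpercentile(w[k,2],[2,10,25,50,75,90,98]).round(4))
  w=D[c].reshape(-1,3);k=(abs(w[:,0]-.5)<.05)&(abs(w[:,1])<.03);print('table',np.nanmedian(w[k,2]).round(4))
for n in('insert_small','insert_medium','insert_large','tweezers_rest','tweezers','weight_50'):
  for c in im:
    eyes.snapshot(c)
    for o in eyes.pinpoint(n,c)[:3]:print(n,c,round(o['conf'],2),np.round(o['pixel'],1),cast(c,o['pixel'][::-1],.005).round(3)[:2])
E
```

```text
top campos [ 0.47 -0.07  1.24]
top 113 [np.float64(349.4), np.float64(182.3)] [ 0.634 -0.275  0.022] [array([ 0.6355, -0.2776]), array([ 0.6351, -0.2771]), array([ 0.6347, -0.2766])]
top 34 [np.float64(287.4), np.float64(183.2)] [ 0.629 -0.082  0.015] [array([ 0.6295, -0.0832]), array([ 0.6291, -0.0831]), array([ 0.6287, -0.0831])]
top 70 [np.float64(278.0), np.float64(237.9)] [ 0.457 -0.057  0.018] [array([ 0.4574, -0.0565]), array([ 0.4575, -0.0565]), array([ 0.4575, -0.0566])]
side campos [ 0.22 -0.56  0.93]
side 40 [np.float64(18.0), np.float64(31.6)] [0.262 0.539 0.32 ] [array([0.2822, 1.0946]), array([0.282 , 1.0892]), array([0.2818, 1.0838])]
side 50 [np.float64(298.8), np.float64(208.2)] [ 0.627 -0.089  0.014] [array([ 0.6302, -0.0856]), array([ 0.6288, -0.0872]), array([ 0.6275, -0.0887])]
side 115 [np.float64(236.7), np.float64(234.1)] [ 0.455 -0.063  0.018] [array([ 0.4583, -0.0573]), array([ 0.4575, -0.0589]), array([ 0.4567, -0.0606])]
side 204 [np.float64(350.2), np.float64(260.8)] [ 0.63  -0.283  0.022] [array([ 0.6375, -0.2777]), array([ 0.6362, -0.2786]), array([ 0.6
[... 1161 characters left out ...]
5]
insert_large top 0.69 [231.8 187.7] [0.472 0.227]
insert_large side 0.96 [164.9 188.6] [0.472 0.21 ]
tweezers_rest top 0.94 [207.  191.2] [0.55  0.218]
tweezers_rest side 0.83 [154.7 209.7] [0.539 0.208]
tweezers_rest side 0.65 [261.9 350.3] [ 0.638 -0.279]
tweezers top 0.56 [241.2 338.4] [ 0.451 -0.245]
tweezers side 0.64 [240.1 236.9] [ 0.45 -0.07]
tweezers side 0.44 [297.8 281. ] [ 0.45  -0.255]
weight_50 top 0.6 [188.7 353. ] [ 0.616 -0.29 ]
weight_50 top 0.47 [184.1 285.8] [ 0.627 -0.078]
weight_50 top 0.38 [238.2 276.9] [ 0.457 -0.053]
weight_50 side 0.71 [264.6 347.9] [ 0.628 -0.281]
weight_50 side 0.53 [208.9 300.6] [ 0.634 -0.088]
weight_50 side 0.43 [237.1 236. ] [ 0.453 -0.061]
```

```bash
python3 -c "
from h import *
s=r.sense();print(s['time'],s['ee_pos'],np.round(s['tcp_rot'],3).tolist(),s['grip_width'],r.hold_point_z)
w=np.concatenate([world(c,np.load(c+'_d.npy')).reshape(-1,3) for c in('top','side')])
# height profiles along case axes
a=.159;X=np.array([np.cos(a),-np.sin(a)]);Y=np.array([np.sin(a),np.cos(a)]);q=w[:,:2]-[.4662,.2238]
x=q@X;y=q@Y
for lab,t,o in(('along x',x,y),('along y',y,x)):
  print(lab)
  for b in np.arange(-.12,.125,.004):
    k=(abs(t-b)<.002)&(abs(o)<(.09 if lab=='along x' else .028))
    if k.sum()>3:print('%.3f:%.1f/%.1f'%(b,1e3*np.median(w[k,2]),1e3*np.percentile(w[k,2],90)),end=' ')
"
```

```text
2.3 [0.2176305  0.50511706 0.30268922] [[-0.918, 0.396, 0.0], [0.396, 0.918, 0.0], [0.0, 0.0, -1.0]] 0.09394100503730804 0.0784
along x
-0.120:1.9/7.0 -0.116:1.9/7.4 -0.112:2.1/7.7 -0.108:1.7/8.0 -0.104:2.1/11.3 -0.100:2.0/13.1 -0.096:2.4/13.7 -0.092:1.4/12.5 -0.088:1.6/4.9 -0.084:0.8/3.8 -0.080:1.0/3.8 -0.076:0.7/3.0 -0.072:0.7/3.7 -0.068:0.7/3.5 -0.064:0.9/4.0 -0.060:0.5/3.3 -0.056:1.2/4.0 -0.052:0.8/3.7 -0.048:1.2/4.8 -0.044:1.8/8.9 -0.040:1.6/13.1 -0.036:15.1/18.2 -0.032:9.0/17.2 -0.028:15.8/18.4 -0.024:15.9/18.4 -0.020:15.2/18.2 -0.016:14.0/17.9 -0.012:10.9/18.1 -0.008:10.1/16.9 -0.004:10.3/15.9 0.000:9.4/16.5 0.004:9.6/16.2 0.008:9.2/17.0 0.012:10.8/17.6 0.016:13.2/16.5 0.020:14.9/18.2 0.024:15.5/18.7 0.028:15.7/18.3 0.032:9.7/16.6 0.036:14.3/17.8 0.040:13.0/17.1 0.044:8.7/12.7 0.048:8.4/11.7 0.052:9.0/12.4 0.056:9.9/19.9 0.060:10.1/18.1 0.064:9.4/16.0 0.068:9.6/13.6 0.072:9.5/14.3 0.076:9.6/13.2 0.080:9.3/13.7 0.084:9.6/13.5 0.088:9.5/17.1 0.092:10.0/19.3 0.096:10.0/19.5 0.100:8.7/11.5 0.104:8.9/12.1 0.108:8.7/13.1 0.112:12.6/16.2 0.116:1.4/14.1 0.120:0.6/3.4 0.124:1.0/3.5 alo
[... 295 characters left out ...]
.4 -0.048:13.8/17.4 -0.044:14.4/18.4 -0.040:15.8/19.0 -0.036:15.7/18.2 -0.032:15.6/17.6 -0.028:15.8/17.6 -0.024:15.3/18.6 -0.020:13.4/16.5 -0.016:9.6/16.3 -0.012:7.8/14.9 -0.008:8.5/15.2 -0.004:8.8/14.1 0.000:8.7/14.3 0.004:8.3/12.4 0.008:9.2/16.1 0.012:9.9/15.2 0.016:12.3/16.8 0.020:11.6/17.4 0.024:15.4/18.7 0.028:15.6/18.6 0.032:15.4/18.5 0.036:15.3/18.6 0.040:15.7/18.5 0.044:16.0/18.9 0.048:15.9/19.0 0.052:15.0/17.3 0.056:12.9/17.2 0.060:11.6/17.0 0.064:11.5/16.4 0.068:10.0/16.9 0.072:12.0/17.0 0.076:13.0/18.4 0.080:13.9/17.5 0.084:15.9/18.4 0.088:15.6/18.1 0.092:15.9/18.9 0.096:15.0/17.5 0.100:12.3/17.0 0.104:14.6/16.6 0.108:2.4/3.8 0.112:1.3/3.6 0.116:1.4/4.4 0.120:0.9/2.4 0.124:0.7/3.3
```

```bash
R='see rows'; 
python3 -m jog '[[17,-24,-4,0,0,0.0104,0.2],[17,-24,-4,0,0,0.0104,0.2],[17,-24,-4,0,0,0.0104,0.2],[17,-24,-4,0,0,0.0104,0.2],[17,-24,-4,0,0,0.0104,0.2],[17,-24,-4,0,0,0.0104,0.2],[17,-24,-4,0,0,0.0104,0.2],[17,-24,-4,0,0,0.0104,0.2]]'
python3 -m jog '[[17,-24,-4,0,0,0.0104,0.2],[17,-24,-4,0,0,0.0104,0.2],[17,-24,-4,0,0,0.0104,0.2],[17,-24,-4,0,0,0.0104,0.2],[17,-24,-4,0,0,0.0104,0.2],[17,-24,-4,0,0,0.0104,0.2],[17,-24,-4,0,0,0.0104,0.2],[17,-24,-4,0,0,0.0104,0.2]]'
python3 -m jog '[[17,-24,-4,0,0,0.0104,0.2],[17,-24,-4,0,0,0.0104,0.2],[17,-24,-4,0,0,0.0104,0.2],[17,-24,-4,0,0,0.0104,0.2],[17,-24,-4,0,0,0.0104,0.2],[17,-24,-4,0,0,0.0104,0.2],[17,-24,-4,0,0,0.0104,0.2],[0,0,0,0,0,0,0.2]]'
```

```text
time: 2.97
ee_pos: [0.3542, 0.3119, 0.2707]
tcp_rot: [[-0.948, 0.317, 0.0], [0.317, 0.948, 0.0], [-0.0, 0.001, -1.0]]
contact_force: [0.3, -0.1, 0.8]
grip_width: 0.0566
finger_force: 0.0
time: 3.63
ee_pos: [0.4903, 0.1198, 0.2387]
tcp_rot: [[-0.971, 0.238, 0.0], [0.238, 0.971, 0.0], [-0.0, 0.0, -1.0]]
contact_force: [0.2, 0.2, 0.4]
grip_width: 0.0562
finger_force: 0.0
time: 4.3
ee_pos: [0.6103, -0.0512, 0.2089]
tcp_rot: [[-0.985, 0.171, -0.001], [0.171, 0.985, -0.002], [0.0, -0.002, -1.0]]
contact_force: [-0.7, 0.7, -0.8]
grip_width: 0.0564
finger_force: 0.0
```

```bash

python3 -m jog '[[9,-16,0,0,0,0.013,0.2],[10,-17,-10,0,0,0,0.2],[0,0,-20,0,0,0,0.2],[0,0,-20,0,0,0,0.2],[0,0,-20,0,0,0,0.2],[0,0,-20,0,0,0,0.2],[0,0,-12,0,0,0,0.2],[0,0,0,0,0,0,0.2]]'
python3 -m jog '[[0,0,0,0,0,0,-0.7],[0,0,0,0,0,0,-0.7],[0,0,0,0,0,0,-0.7],[0,0,0,0,0,0,-0.7],[0,0,0,0,0,0,-0.7],[0,0,0,0,0,0,-0.7],[0,0,0,0,0,0,-0.7],[0,0,0,0,0,0,-0.7]]' 15
```

```text
time: 4.97
ee_pos: [0.6256, -0.079, 0.105]
tcp_rot: [[-0.988, 0.154, -0.007], [0.154, 0.988, 0.002], [0.007, 0.001, -1.0]]
contact_force: [-0.3, 0.8, 0.1]
grip_width: 0.0563
finger_force: 0.0
time: 5.63
ee_pos: [0.6282, -0.0802, 0.11]
tcp_rot: [[-0.988, 0.154, 0.002], [0.154, 0.988, -0.001], [-0.002, -0.0, -1.0]]
contact_force: [-1.0, -1.1, 4.6]
grip_width: 0.0243
finger_force: 15.0
```

```bash

python3 -m jog '[[0,0,0,0,0,0,-0.7],[0,0,0,0,0,0,-0.7],[0,0,0,0,0,0,-0.7],[0,0,0,0,0,0,-0.7],[0,0,0,0,0,0,-0.7],[0,0,0,0,0,0,-0.7],[0,0,0,0,0,0,-0.7],[0,0,0,0,0,0,-0.7]]'
```

```text
time: 6.3
ee_pos: [0.6282, -0.0802, 0.11]
tcp_rot: [[-0.988, 0.154, 0.002], [0.154, 0.988, -0.001], [-0.002, -0.0, -1.0]]
contact_force: [-0.2, -0.7, 4.8]
grip_width: 0.0239
finger_force: 15.0
```

```bash
python3 - <<'E'
from h import *
im,d=eyes.snapshot('side');im2,_=eyes.snapshot('top')
a=cv2.resize(im[130:250,240:360],None,fx=3.3,fy=3.3,interpolation=2);b=cv2.resize(im2[130:250,230:350],None,fx=3.3,fy=3.3,interpolation=2)
save('g1.png',np.hstack([a,b]))
E
```

```text
(no output)
```

View pics/g1.png

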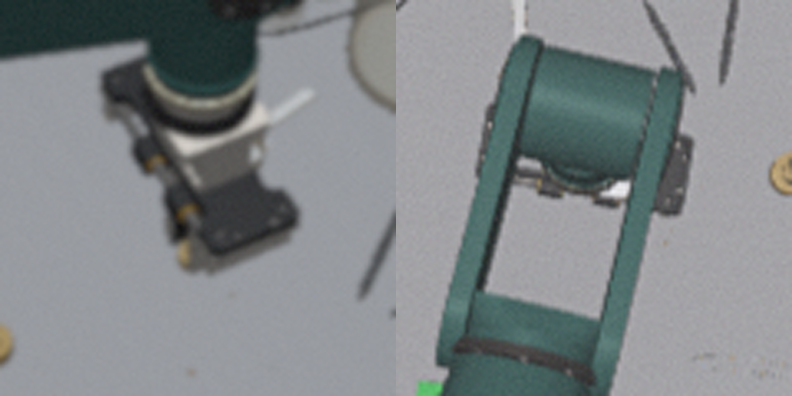

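```bash

python3 -m jog '[[0,0,3,0,0,0,-0.7],[0,0,5,0,0,0,-0.7],[0,0,10,0,0,0,-0.7],[0,0,10,0,0,0,-0.7],[0,0,0,0,0,0,-0.7],[0,0,0,0,0,0,-0.7],[0,0,0,0,0,0,-0.7],[0,0,0,0,0,0,-0.7]]'
python3 - <<'E'
from h import *
im,d=eyes.snapshot('side')
save('g2.png',im,(270,165,330,225),8)
s=r.sense();print(s['grip_width'],s['finger_force'],s['contact_force'],s['moment'])
E
```

```text
time: 7.07
ee_pos: [0.6273, -0.0798, 0.1362]
tcp_rot: [[-0.988, 0.154, -0.001], [0.154, 0.988, 0.0], [0.001, 0.0, -1.0]]
contact_force: [0.1, 0.1, -1.0]
grip_width: 0.0238
finger_force: 15.0
0.02439412305854995 14.999730437994003 [ 0.08366489 -0.2366914  -0.4288452 ] [0.00676982 0.0320775  0.01557482]
```

View pics/g2.png

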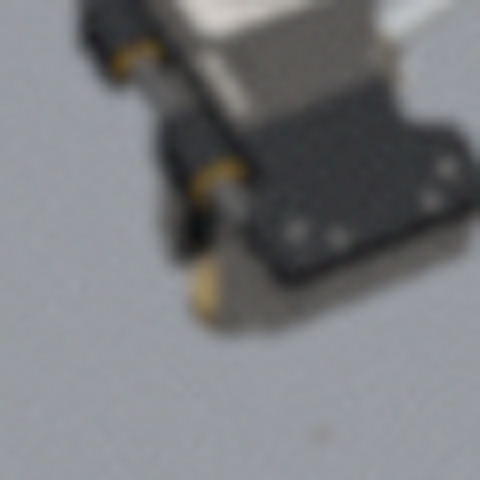

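```bash
python3 - <<'E'
from h import *
im,d=eyes.snapshot('side');w=world('side',d)
h=cv2.cvtColor(im,cv2.COLOR_RGB2HSV)
for v in range(194,210):
  print(v,[ '%s%d,%d,%d'%('*' if h[v,u,1]>75 and 8<h[v,u,0]<28 else ' ',*(1e3*w[v,u])) if d[v,u] else '-' for u in range(292,316,2)])
E
```

```text
194 [' 619,-68,60', ' 626,-67,54', ' 632,-68,50', ' 612,-98,99', ' 581,-142,174', ' 581,-148,180', ' 586,-149,178', ' 588,-153,180', ' 592,-155,180', ' 595,-158,181', ' 600,-159,178', ' 603,-161,177']
195 [' 620,-66,53', ' 627,-66,48', ' 630,-70,49', ' 611,-100,98', ' 581,-142,169', ' 580,-149,179', ' 582,-154,182', ' 587,-155,179', ' 590,-158,180', ' 594,-160,180', ' 598,-161,177', ' 600,-166,182']
196 [' 620,-67,50', ' 626,-67,45', ' 632,-68,42', ' 612,-99,92', ' 587,-135,154', ' 579,-151,178', ' 581,-155,181', ' 585,-157,179', ' 587,-161,182', ' 592,-162,180', ' 595,-164,180', ' 600,-165,177']
197 [' 621,-66,44', ' 625,-68,43', ' 631,-69,39', ' 613,-98,86', ' 616,-102,89', ' 580,-150,172', ' 578,-158,183', ' 585,-158,177', ' 587,-161,179', ' 590,-164,180', ' 597,-163,173', ' 600,-167,175']
198 [' 621,-66,39', ' 642,-48,1', ' 626,-76,47', ' 611,-100,86', ' 616,-103,85', ' 579,-152,171', ' 580,-157,177', ' 581,-162,181', ' 585,-164,180', ' 591,-164,175', ' 596,-164,171', ' 602,-164,167']
199 [' 636,-48,2', ' 621,-74,43', '*624,-78,46', ' 612,-100,81', ' 616,-103,82', ' 580,-150,165'
[... 1307 characters left out ...]
29,-66,-2', ' 612,-94,44', ' 611,-103,56', ' 619,-101,47', ' 579,-154,143', ' 583,-155,141', ' 653,-86,0', ' 656,-91,3', ' 663,-91,-2', ' 665,-96,1', ' 669,-99,1']
207 [' 622,-67,0', ' 624,-72,3', ' 630,-73,0', ' 611,-103,51', ' 638,-79,0', ' 579,-153,139', ' 646,-87,2', ' 651,-89,0', ' 657,-90,-2', ' 660,-95,0', ' 665,-97,-1', ' 668,-101,0']
208 [' 620,-69,-1', ' 623,-74,2', ' 628,-75,0', ' 633,-78,-1', ' 637,-81,-1', ' 640,-85,0', ' 645,-88,0', ' 648,-92,3', ' 654,-93,-1', ' 657,-98,2', ' 662,-100,0', ' 664,-105,3']
209 [' 617,-72,0', ' 622,-75,0', ' 627,-78,-1', ' 629,-82,2', ' 634,-85,1', ' 639,-88,0', ' 644,-90,-1', ' 646,-94,2', ' 652,-96,0', ' 656,-99,0', ' 659,-104,2', ' 663,-106,1']
```

```bash

python3 -m jog '[[0,0,15,0,0,0,-0.7],[-6,15,15,0,0,0,-0.7],[-12,28,4,0,0,0,-0.7],[-12,30,0,0,0,0,-0.7],[-12,30,0,0,0,0,-0.7],[-12,30,0,0,0,0,-0.7],[-12,30,0,0,0,0,-0.7],[-12,30,0,0,0,0,-0.7]]'
python3 -m jog '[[-12,30,0,0,0,0,-0.7],[-12,30,0,0,0,0,-0.7],[-12,30,0,0,0,0,-0.7],[-12,30,0,0,0,0,-0.7],[-12,30,0,0,0,0,-0.7],[-12,26,0,0,0,0,-0.7],[-6,15,0,0,0,0,-0.7],[0,0,0,0,0,0,-0.7]]'
python3 -m jog '[[0,0,0,0,0,0,-0.7],[0,0,0,0,0,0,-0.7],[0,0,0,0,0,0,-0.7],[0,0,0,0,0,0,-0.7],[0,0,0,0,0,0,-0.7],[0,0,0,0,0,0,-0.7],[0,0,0,0,0,0,-0.7],[0,0,0,0,0,0,-0.7]]'
```

```text
time: 7.83
ee_pos: [0.5487, 0.1144, 0.1704]
tcp_rot: [[-0.988, 0.154, -0.0], [0.154, 0.988, 0.0], [0.001, 0.0, -1.0]]
contact_force: [0.3, 0.9, -0.1]
grip_width: 0.0242
finger_force: 15.0
time: 8.5
ee_pos: [0.4699, 0.307, 0.1704]
tcp_rot: [[-0.989, 0.15, -0.001], [0.15, 0.989, 0.001], [0.001, 0.001, -1.0]]
contact_force: [0.4, -0.8, 0.1]
grip_width: 0.0241
finger_force: 15.0
time: 9.17
ee_pos: [0.4718, 0.3039, 0.1707]
tcp_rot: [[-0.988, 0.154, 0.0], [0.154, 0.988, 0.0], [-0.0, 0.0, -1.0]]
contact_force: [0.0, 0.5, -1.0]
grip_width: 0.0243
finger_force: 15.0
```

```bash

python3 -m jog '[[5.2,-16.4,0,0,0,0,-0.7],[0,0,-10,0,0,0,-0.7],[0,0,-12,0,0,0,-0.7],[0,0,-12,0,0,0,-0.7],[0,0,-10,0,0,0,-0.7],[0,0,-5,0,0,0,-0.7],[0,0,0,0,0,0,-0.7],[0,0,0,0,0,0,-0.7]]'
python3 -m jog '[[0,0,-1,0,0,0,-0.7],[0,0,-1,0,0,0,-0.7],[0,0,-1,0,0,0,-0.7],[0,0,-1,0,0,0,-0.7],[0,0,0,0,0,0,-0.7],[0,0,0,0,0,0,-0.7],[0,0,0,0,0,0,-0.7],[0,0,0,0,0,0,-0.7]]'
```

```text
time: 9.83
ee_pos: [0.4765, 0.2879, 0.1209]
tcp_rot: [[-0.988, 0.154, -0.001], [0.154, 0.988, -0.0], [0.001, -0.001, -1.0]]
contact_force: [0.5, 0.2, -0.2]
grip_width: 0.0242
finger_force: 15.0
time: 10.5
ee_pos: [0.4767, 0.2882, 0.1201]
tcp_rot: [[-0.988, 0.154, 0.0], [0.154, 0.988, 0.001], [-0.0, 0.001, -1.0]]
contact_force: [-4.8, -1.0, 8.6]
grip_width: 0.0242
finger_force: 15.0
```

```bash

python3 -m jog '[[0,0,2,0,0,0,-0.7],[-1.5,0,0,0,0,0,-0.7],[-1,0,0,0,0,0,-0.7],[0,0,-1,0,0,0,-0.7],[0,0,-1,0,0,0,-0.7],[0,0,0,0,0,0,-0.7],[0,0,0,0,0,0,-0.7],[0,0,0,0,0,0,-0.7]]'
```

```text
time: 11.17
ee_pos: [0.4743, 0.2877, 0.1174]
tcp_rot: [[-0.988, 0.154, -0.0], [0.154, 0.988, -0.0], [0.0, -0.0, -1.0]]
contact_force: [0.4, 0.8, -1.4]
grip_width: 0.0241
finger_force: 15.0
```

```bash

python3 -m jog '[[0,0,-1,0,0,0,-0.7],[0,0,-1,0,0,0,-0.7],[0,0,0,0,0,0,-0.7],[0,0,0,0,0,0,-0.7],[0,0,0,0,0,0,-0.7],[0,0,0,0,0,0,-0.7],[0,0,0,0,0,0,-0.7],[0,0,0,0,0,0,-0.7]]'
```

```text
time: 11.83
ee_pos: [0.4744, 0.2878, 0.117]
tcp_rot: [[-0.988, 0.154, 0.001], [0.154, 0.988, 0.0], [-0.001, 0.0, -1.0]]
contact_force: [-3.2, -1.1, 5.4]
grip_width: 0.0242
finger_force: 15.0
```

```bash

python3 -m jog '[[-1,0,0.5,0,0,0,-0.7],[0,0,0,0,0,0,-0.7],[0,0,0,0,0,0,-0.3],[0,0,0,0,0,0,-0.3],[0,0,0,0,0,0,-0.3],[0,0,0,0,0,0,-0.3],[0,0,0,0,0,0,-0.3],[0,0,0,0,0,0,-0.3]]'
python3 -m jog '[[0,0,5,0,0,0,-0.3],[0,0,20,0,0,0,-0.3],[0,-10,30,0,0,0,0.2],[8,-40,10,0,0,0,0.2],[8,-40,0,0,0,0,0.2],[8,-40,0,0,0,0,0.2],[8,-40,0,0,0,0,0.2],[0,0,0,0,0,0,0.2]]'
python3 - <<'E'
from h import *
im,d=eyes.snapshot('side');im2,_=eyes.snapshot('top')
a=im[115:205,140:260];b=im2[180:270,140:260]
save('g3.png',np.vstack([cv2.resize(x,None,fx=3.3,fy=3.3,interpolation=2) for x in(a,b)]))
E
```

```text
time: 12.5
ee_pos: [0.4732, 0.2877, 0.1159]
tcp_rot: [[-0.988, 0.154, -0.0], [0.154, 0.988, -0.0], [0.0, -0.0, -1.0]]
contact_force: [-0.2, -0.5, -0.0]
grip_width: 0.0331
finger_force: 0.0
time: 13.17
ee_pos: [0.5066, 0.112, 0.1819]
tcp_rot: [[-0.987, 0.161, 0.002], [0.161, 0.987, -0.004], [-0.002, -0.003, -1.0]]
contact_force: [0.9, 0.9, 0.1]
grip_width: 0.0561
finger_force: 0.0
```

View pics/g3.png

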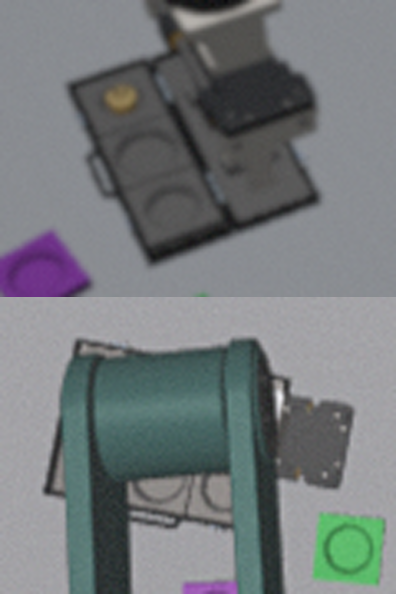

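```bash

python3 -m jog '[[-9.5,-35,0,0,0,0,0.2],[-9.5,-35,0,0,0,0,0.2],[-9.5,-35,0,0,0,0,0.2],[-9.5,-35,0,0,0,0,0.2],[-9.5,-35,0,0,0,0,0.2],[0,0,-20,0,0,0,0.2],[0,0,-20,0,0,0,0.2],[0,0,0,0,0,0,0.2]]'
python3 -m jog '[[0,0,-15,0,0,0,0.2],[0,0,-12,0,0,0,0.2],[0,0,-6,0,0,0,0.2],[0,0,0,0,0,0,0.2],[0,0,0,0,0,0,0.2],[0,0,0,0,0,0,0.2],[0,0,0,0,0,0,0.2],[0,0,0,0,0,0,0.2]]'
```

```text
time: 13.93
ee_pos: [0.4556, -0.0557, 0.1377]
tcp_rot: [[-0.988, 0.154, -0.007], [0.154, 0.988, 0.003], [0.007, 0.001, -1.0]]
contact_force: [-1.1, -0.0, -0.9]
grip_width: 0.0566
finger_force: 0.0
time: 14.6
ee_pos: [0.4583, -0.0569, 0.109]
tcp_rot: [[-0.988, 0.154, 0.002], [0.154, 0.988, -0.0], [-0.002, -0.0, -1.0]]
contact_force: [-0.7, -0.5, -0.1]
grip_width: 0.0564
finger_force: 0.0
```

```bash

python3 -m jog '[[0,0,-1.5,0,0,0,0.2],[0,0,0,0,0,0,-0.6],[0,0,0,0,0,0,-0.6],[0,0,0,0,0,0,-0.6],[0,0,0,0,0,0,-0.6],[0,0,0,0,0,0,-0.6],[0,0,0,0,0,0,-0.6],[0,0,0,0,0,0,-0.6]]' 15
python3 -m jog '[[0,0,3,0,0,0,-0.6],[0,0,6,0,0,0,-0.6],[0,0,15,0,0,0,-0.6],[0,0,20,0,0,0,-0.6],[0,0,16,0,0,0,-0.6],[0,0,0,0,0,0,-0.6],[0,0,0,0,0,0,-0.6],[0,0,0,0,0,0,-0.6]]'
```

```text
time: 15.27
ee_pos: [0.4577, -0.057, 0.1066]
tcp_rot: [[-0.988, 0.154, -0.0], [0.154, 0.988, 0.0], [0.0, 0.0, -1.0]]
contact_force: [-0.1, -0.6, -0.2]
grip_width: 0.033
finger_force: 15.0
time: 15.93
ee_pos: [0.4573, -0.0568, 0.1659]
tcp_rot: [[-0.988, 0.154, -0.001], [0.154, 0.988, 0.0], [0.001, 0.0, -1.0]]
contact_force: [-0.1, -0.1, -0.8]
grip_width: 0.0327
finger_force: 15.0
```

```bash

python3 -m jog '[[0,20,0,0,0,0,-0.6],[0,30,0,0,0,0,-0.6],[0,35,0,0,0,0,-0.6],[-2,35,0,0,0,0,-0.6],[0,35,0,0,0,0,-0.6],[0,35,0,0,0,0,-0.6],[0,20,0,0,0,0,-0.6],[0,8,0,0,0,0,-0.6]]'
python3 -m jog '[[0,0,-8,0,0,0,-0.6],[0,0,-12,0,0,0,-0.6],[0,0,-12,0,0,0,-0.6],[0,0,-10,0,0,0,-0.6],[0,0,-6,0,0,0,-0.6],[0,0,0,0,0,0,-0.6],[0,0,0,0,0,0,-0.6],[0,0,0,0,0,0,-0.6]]'
python3 -m jog '[[0,0,-1,0,0,0,-0.6],[0,0,-1,0,0,0,-0.6],[0,0,0,0,0,0,-0.6],[0,0,0,0,0,0,-0.6],[0,0,0,0,0,0,-0.6],[0,0,0,0,0,0,-0.6],[0,0,0,0,0,0,-0.6],[0,0,0,0,0,0,-0.6]]'
```

```text
time: 16.6
ee_pos: [0.4546, 0.1635, 0.1649]
tcp_rot: [[-0.989, 0.15, -0.003], [0.15, 0.989, 0.0], [0.003, -0.0, -1.0]]
contact_force: [0.5, -0.4, -0.4]
grip_width: 0.0329
finger_force: 15.0
time: 17.27
ee_pos: [0.4562, 0.1607, 0.1191]
tcp_rot: [[-0.988, 0.155, 0.001], [0.155, 0.988, 0.0], [-0.001, 0.0, -1.0]]
contact_force: [-0.3, -0.7, -0.2]
grip_width: 0.0325
finger_force: 15.0
time: 17.93
ee_pos: [0.4557, 0.1611, 0.1166]
tcp_rot: [[-0.988, 0.154, 0.0], [0.154, 0.988, 0.0], [0.0, 0.0, -1.0]]
contact_force: [-0.5, 0.1, -0.9]
grip_width: 0.0324
finger_force: 15.0
```

```bash

python3 -m jog '[[0,0,-1,0,0,0,-0.6],[0,0,-1,0,0,0,-0.6],[0,0,-0.5,0,0,0,-0.6],[0,0,0,0,0,0,-0.6],[0,0,0,0,0,0,-0.6],[0,0,0,0,0,0,-0.6],[0,0,0,0,0,0,-0.6],[0,0,0,0,0,0,-0.6]]'
```

```text
time: 18.6
ee_pos: [0.4558, 0.161, 0.1142]
tcp_rot: [[-0.988, 0.154, 0.0], [0.154, 0.988, 0.0], [-0.0, 0.0, -1.0]]
contact_force: [0.1, 0.5, -1.0]
grip_width: 0.0319
finger_force: 15.0
```

```bash

python3 -m jog '[[0,0,-0.5,0,0,0,-0.6],[0,0,-0.5,0,0,0,-0.6],[0,0,0,0,0,0,-0.6],[0,0,0,0,0,0,-0.6],[0,0,0,0,0,0,-0.6],[0,0,0,0,0,0,-0.6],[0,0,0,0,0,0,-0.6],[0,0,0,0,0,0,-0.6]]'
```

```text
time: 19.27
ee_pos: [0.4559, 0.1611, 0.1136]
tcp_rot: [[-0.988, 0.154, 0.0], [0.154, 0.988, 0.0], [-0.0, 0.0, -1.0]]
contact_force: [-2.8, -0.5, 5.7]
grip_width: 0.0323
finger_force: 15.0
```

```bash

python3 -m jog '[[0,0,0.5,0,0,0,-0.6],[0,0,0,0,0,0,-0.15],[0,0,0,0,0,0,-0.15],[0,0,0,0,0,0,-0.15],[0,0,0,0,0,0,-0.15],[0,0,5,0,0,0,-0.15],[0,0,20,0,0,0,-0.15],[0,0,30,0,0,0,-0.15]]'
python3 -m jog '[[7,-18,15,0,0,0,0.4],[15,-36,0,0,0,0,0.4],[15,-36,0,0,0,0,0.4],[15,-36,0,0,0,0,0.4],[15,-36,0,0,0,0,0.4],[15,-36,0,0,0,0,0.4],[15,-36,0,0,0,0,0.4],[15,-36,0,0,0,0,0.4]]'
python3 -m jog '[[15,-36,0,0,0,0,0.4],[15,-36,0,0,0,0,0.4],[15,-36,0,0,0,0,0.4],[15,-36,0,0,0,0,0.4],[7,-25,0,0,0,0,0.4],[0,0,0,0,0,0,0.4],[0,0,0,0,0,0,0.4],[0,0,0,0,0,0,0.4]]'
python3 - <<'E'
from h import *
im,d=eyes.snapshot('side');im2,_=eyes.snapshot('top')
a=im[115:205,140:260];b=im2[180:270,140:260]
save('g4.png',np.hstack([cv2.resize(x,None,fx=3.3,fy=3.3,interpolation=2) for x in(a,b)]))
w=world('side',d)
from scipy import ndimage as N
for c,i in(('top',im2),('side',im)):
    h=cv2.cvtColor(i,cv2.COLOR_RGB2HSV);m=(h[...,0]>8)&(h[...,0]<28)&(h[...,1]>75);m=N.binary_fill_holes(N.binary_closing(m));l,n=N.label(m)
    for k in range(1,n+1):
        v,u=np.where(l==k)
        if len(u)>25 and 100<u.mean()<370: print(c,len(u),cast(c,(u.mean(),v.mean()),.018).round(4), cast(c,(u.mean(),v.mean()),.012).round(4))
E
```

```text
time: 19.93
ee_pos: [0.4539, 0.1606, 0.1663]
tcp_rot: [[-0.988, 0.154, -0.007], [0.154, 0.988, -0.002], [0.007, -0.003, -1.0]]
contact_force: [0.7, -0.1, 0.5]
grip_width: 0.04
finger_force: 0.0
time: 20.6
ee_pos: [0.5682, -0.1109, 0.184]
tcp_rot: [[-0.988, 0.154, 0.001], [0.154, 0.988, 0.0], [-0.001, 0.0, -1.0]]
contact_force: [1.1, 1.2, 0.5]
grip_width: 0.066
finger_force: 0.0
time: 21.27
ee_pos: [0.6346, -0.2773, 0.1834]
tcp_rot: [[-0.988, 0.154, -0.001], [0.154, 0.988, 0.001], [0.001, 0.001, -1.0]]
contact_force: [-0.1, 0.5, 0.5]
grip_width: 0.0659
finger_force: 0.0
top 102 [0.7435 0.4653 0.018 ] [0.7449 0.4679 0.012 ]
top 34 [ 0.6243 -0.2792  0.018 ] [ 0.625  -0.2802  0.012 ]
top 51 [0.4771 0.2884 0.018 ] [0.4771 0.2902 0.012 ]
top 85 [0.4559 0.1627 0.018 ] [0.4559 0.1639 0.012 ]
side 119 [0.4562 0.1598 0.018 ] [0.4577 0.1645 0.012 ]
side 204 [ 0.6337 -0.2804  0.018 ] [ 0.6364 -0.2786  0.012 ]
```

View pics/g4.png

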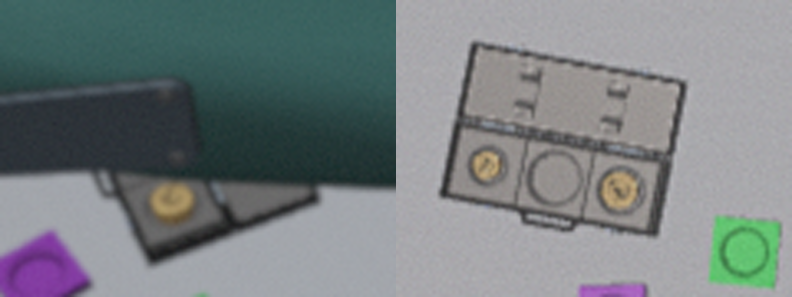

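```bash

python3 -m jog '[[1,-1,-15,0,0,0,0.4],[0,0,-20,0,0,0,0.4],[0,0,-20,0,0,0,0.4],[0,0,-12,0,0,0,0.4],[0,0,-6,0,0,0,0.4],[0,0,-3,0,0,0,0.4],[0,0,0,0,0,0,0.4],[0,0,0,0,0,0,0.4]]'
python3 -m jog '[[0,0,0,0,0,0,-0.5],[0,0,0,0,0,0,-0.5],[0,0,0,0,0,0,-0.5],[0,0,0,0,0,0,-0.5],[0,0,0,0,0,0,-0.5],[0,0,0,0,0,0,-0.5],[0,0,0,0,0,0,-0.5],[0,0,0,0,0,0,-0.5]]' 20
```

```text
time: 22.03
ee_pos: [0.6363, -0.279, 0.1089]
tcp_rot: [[-0.988, 0.154, 0.002], [0.154, 0.988, -0.001], [-0.002, -0.001, -1.0]]
contact_force: [-0.0, 0.4, 1.1]
grip_width: 0.0656
finger_force: 0.0
time: 22.7
ee_pos: [0.636, -0.2788, 0.1082]
tcp_rot: [[-0.988, 0.154, 0.001], [0.154, 0.988, 0.0], [-0.001, 0.0, -1.0]]
contact_force: [-0.7, 1.2, 3.7]
grip_width: 0.0394
finger_force: 20.0
```

```bash

python3 -m jog '[[0,0,3,0,0,0,-0.5],[0,0,6,0,0,0,-0.5],[0,0,15,0,0,0,-0.5],[0,0,20,0,0,0,-0.5],[0,10,16,0,0,0,-0.5],[-8,22,0,0,0,0,-0.5],[-12,36,0,0,0,0,-0.5],[-12,36,0,0,0,0,-0.5]]'
python3 -m jog '[[-12,36,0,0,0,0,-0.5],[-12,36,0,0,0,0,-0.5],[-12,36,0,0,0,0,-0.5],[-12,36,0,0,0,0,-0.5],[-12,36,0,0,0,0,-0.5],[-12,36,0,0,0,0,-0.5],[-12,36,0,0,0,0,-0.5],[-12,36,0,0,0,0,-0.5]]'
python3 -m jog '[[-12,36,0,0,0,0,-0.5],[-12,36,0,0,0,0,-0.5],[-12,28,0,0,0,0,-0.5],[-5,10,0,0,0,0,-0.5],[0,0,0,0,0,0,-0.5],[0,0,0,0,0,0,-0.5],[0,0,0,0,0,0,-0.5],[0,0,0,0,0,0,-0.5]]'
```

```text
time: 23.37
ee_pos: [0.6032, -0.1751, 0.1677]
tcp_rot: [[-0.988, 0.156, 0.0], [0.156, 0.988, -0.0], [-0.0, -0.0, -1.0]]
contact_force: [0.6, 0.6, -1.8]
grip_width: 0.0395
finger_force: 20.0
time: 24.03
ee_pos: [0.5067, 0.1143, 0.1677]
tcp_rot: [[-0.988, 0.154, 0.0], [0.154, 0.988, -0.0], [-0.0, -0.0, -1.0]]
contact_force: [0.6, 0.6, -2.1]
grip_width: 0.0394
finger_force: 20.0
time: 24.7
ee_pos: [0.4675, 0.2216, 0.1676]
tcp_rot: [[-0.988, 0.156, 0.0], [0.156, 0.988, -0.001], [-0.0, -0.001, -1.0]]
contact_force: [0.9, 0.0, -2.0]
grip_width: 0.0396
finger_force: 20.0
```

```bash

python3 -m jog '[[-1,2.3,-8,0,0,0,-0.5],[0,0,-12,0,0,0,-0.5],[0,0,-12,0,0,0,-0.5],[0,0,-10,0,0,0,-0.5],[0,0,-6,0,0,0,-0.5],[0,0,0,0,0,0,-0.5],[0,0,0,0,0,0,-0.5],[0,0,0,0,0,0,-0.5]]'
python3 -m jog '[[0,0,-1,0,0,0,-0.5],[0,0,-1,0,0,0,-0.5],[0,0,-1,0,0,0,-0.5],[0,0,0,0,0,0,-0.5],[0,0,0,0,0,0,-0.5],[0,0,0,0,0,0,-0.5],[0,0,0,0,0,0,-0.5],[0,0,0,0,0,0,-0.5]]'
```

```text
time: 25.37
ee_pos: [0.4661, 0.2255, 0.1199]
tcp_rot: [[-0.988, 0.154, 0.001], [0.154, 0.988, 0.0], [-0.001, 0.0, -1.0]]
contact_force: [0.2, 0.4, -1.2]
grip_width: 0.0396
finger_force: 20.0
time: 26.03
ee_pos: [0.4658, 0.2254, 0.1167]
tcp_rot: [[-0.988, 0.154, 0.0], [0.154, 0.988, 0.0], [-0.0, 0.0, -1.0]]
contact_force: [-0.6, 0.3, -1.9]
grip_width: 0.0396
finger_force: 20.0
```

```bash

python3 -m jog '[[0,0,-1,0,0,0,-0.5],[0,0,-0.5,0,0,0,-0.5],[0,0,-0.5,0,0,0,-0.5],[0,0,0,0,0,0,-0.5],[0,0,0,0,0,0,-0.5],[0,0,0,0,0,0,-0.5],[0,0,0,0,0,0,-0.5],[0,0,0,0,0,0,-0.5]]'
```

```text
time: 26.7
ee_pos: [0.4658, 0.2254, 0.1151]
tcp_rot: [[-0.988, 0.154, 0.0], [0.154, 0.988, 0.0], [-0.0, 0.0, -1.0]]
contact_force: [-2.4, -0.8, 4.7]
grip_width: 0.0393
finger_force: 20.0
```

```bash

python3 -m jog '[[0,0,0.5,0,0,0,-0.5],[0,0,0,0,0,0,0.02],[0,0,0,0,0,0,0.02],[0,0,0,0,0,0,0.02],[0,0,0,0,0,0,0.02],[0,0,5,0,0,0,0.02],[0,0,20,0,0,0,0.02],[0,0,30,0,0,0,0.02]]'
python3 -m jog '[[0,-15,15,0,0,0,0],[-1,-36,0,0,0,-0.117,0],[-1,-36,0,0,0,-0.117,0],[-1,-36,0,0,0,-0.117,0],[-1,-36,0,0,0,-0.117,0],[-1,-36,0,0,0,-0.117,0],[-1,-36,0,0,0,-0.117,0],[-1,-36,0,0,0,-0.117,0]]'
python3 -m jog '[[-1,-36,0,0,0,-0.117,0],[-1,-36,0,0,0,-0.117,0],[-1,-36,0,0,0,-0.117,0],[-1,-36,0,0,0,-0.117,0],[-1,-36,0,0,0,-0.117,0],[-1,-26,0,0,0,-0.117,0],[0,0,0,0,0,0,0],[0,0,0,0,0,0,0]]'
python3 - <<'E'
from h import *
im,d=eyes.snapshot('side');im2,_=eyes.snapshot('top')
a=im[115:205,140:260];b=im2[190:250,150:230]
save('g5.png',cv2.resize(b,None,fx=6,fy=6,interpolation=2))
E
```

```text
time: 27.37
ee_pos: [0.464, 0.2247, 0.1676]
tcp_rot: [[-0.988, 0.154, -0.007], [0.154, 0.988, -0.002], [0.007, -0.003, -1.0]]
contact_force: [0.7, 0.7, 0.2]
grip_width: 0.0477
finger_force: 0.0
time: 28.03
ee_pos: [0.4585, -0.0433, 0.1857]
tcp_rot: [[-0.558, 0.83, 0.001], [0.83, 0.558, -0.0], [-0.001, 0.001, -1.0]]
contact_force: [1.1, 0.2, -0.1]
grip_width: 0.0471
finger_force: 0.0
time: 28.7
ee_pos: [0.4526, -0.2488, 0.1852]
tcp_rot: [[0.106, 0.994, 0.0], [0.994, -0.106, 0.0], [0.0, 0.0, -1.0]]
contact_force: [-0.4, 0.8, -0.0]
grip_width: 0.0472
finger_force: 0.0
```

View pics/g5.png

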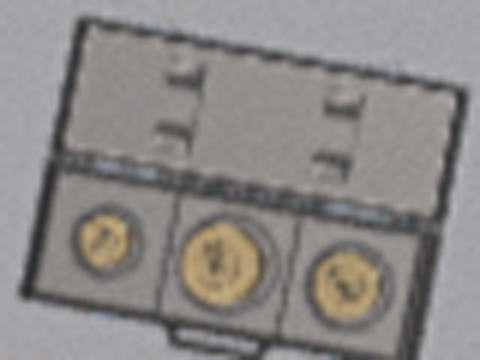

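```bash

python3 -m jog '[[0,0,-20,0,0,0,0],[0,0,-25,0,0,0,0],[0,0,-20,0,0,0,0],[0,0,-10,0,0,0,0],[0,0,-6,0,0,0,0],[0,0,-4,0,0,0,0],[0,0,0,0,0,0,0],[0,0,0,0,0,0,0]]'
python3 -m jog '[[0,0,0,0,0,0,-0.95],[0,0,0,0,0,0,-0.95],[0,0,0,0,0,0,-0.95],[0,0,0,0,0,0,-0.95],[0,0,0,0,0,0,-0.95],[0,0,0,0,0,0,-0.95],[0,0,0,0,0,0,-0.95],[0,0,0,0,0,0,-0.95]]' 12
```

```text
time: 29.47
ee_pos: [0.4534, -0.2477, 0.1012]
tcp_rot: [[0.104, 0.995, 0.002], [0.995, -0.104, -0.001], [-0.001, 0.002, -1.0]]
contact_force: [0.8, 0.2, -0.4]
grip_width: 0.0474
finger_force: 0.0
time: 30.13
ee_pos: [0.4529, -0.2478, 0.1003]
tcp_rot: [[0.105, 0.995, 0.0], [0.995, -0.105, -0.0], [-0.0, 0.0, -1.0]]
contact_force: [-0.4, -0.3, 0.1]
grip_width: 0.0139
finger_force: 12.0
```

```bash

python3 -m jog '[[0,0,3,0,0,0,-0.95],[0,0,8,0,0,0,-0.95],[0,0,20,0,0,0,-0.95],[0,0,20,0,0,0,-0.95],[0,10,10,0,0,-0.01,-0.95],[3,20,0,0,0,-0.01,-0.95],[7,33,0,0,0,-0.01,-0.95],[7,36,0,0,0,-0.01,-0.95]]'
python3 -m jog '[[7,36,0,0,0,-0.01,-0.95],[7,36,0,0,0,-0.005,-0.95],[7,36,0,0,0,0,-0.95],[7,36,0,0,0,0,-0.95],[7,36,0,0,0,0,-0.95],[7,36,0,0,0,0,-0.95],[7,36,0,0,0,0,-0.95],[7,36,0,0,0,0,-0.95]]'
python3 -m jog '[[7,36,0,0,0,0,-0.95],[6,22,0,0,0,0,-0.95],[2,14,0,0,0,0,-0.95],[0,0,0,0,0,0,-0.95],[0,0,0,0,0,0,-0.95],[0,0,0,0,0,0,-0.95],[0,0,0,0,0,0,-0.95],[0,0,0,0,0,0,-0.95]]'
```

```text
time: 30.8
ee_pos: [0.47, -0.1486, 0.1623]
tcp_rot: [[0.148, 0.989, 0.002], [0.989, -0.148, -0.001], [-0.001, 0.002, -1.0]]
contact_force: [-0.0, 0.5, -0.3]
grip_width: 0.0134
finger_force: 12.0
time: 31.47
ee_pos: [0.5258, 0.1412, 0.1619]
tcp_rot: [[0.159, 0.987, 0.001], [0.987, -0.159, 0.0], [0.0, 0.001, -1.0]]
contact_force: [1.3, 0.2, -0.9]
grip_width: 0.0139
finger_force: 12.0
time: 32.13
ee_pos: [0.5408, 0.2099, 0.1612]
tcp_rot: [[0.161, 0.987, -0.0], [0.987, -0.161, -0.0], [-0.0, 0.0, -1.0]]
contact_force: [-0.5, -0.5, -0.6]
grip_width: 0.0138
finger_force: 12.0
```

```bash

python3 -m jog '[[0,1,-8,0,0,0,-0.95],[0,0,-12,0,0,0,-0.95],[0,0,-12,0,0,0,-0.95],[0,0,-8,0,0,0,-0.95],[0,0,-3,0,0,0,-0.95],[0,0,0,0,0,0,-0.95],[0,0,0,0,0,0,-0.95],[0,0,0,0,0,0,-0.95]]'
python3 -m jog '[[0,0,-1,0,0,0,-0.95],[0,0,-1,0,0,0,-0.95],[0,0,-1,0,0,0,-0.95],[0,0,-1,0,0,0,-0.95],[0,0,0,0,0,0,-0.95],[0,0,0,0,0,0,-0.95],[0,0,0,0,0,0,-0.95],[0,0,0,0,0,0,-0.95]]'
```

```text
time: 32.8
ee_pos: [0.5411, 0.2125, 0.1186]
tcp_rot: [[0.159, 0.987, 0.001], [0.987, -0.159, 0.0], [0.0, 0.001, -1.0]]
contact_force: [0.6, -0.1, -0.5]
grip_width: 0.0137
finger_force: 12.0
time: 33.47
ee_pos: [0.5408, 0.2124, 0.1142]
tcp_rot: [[0.159, 0.987, 0.0], [0.987, -0.159, 0.0], [0.0, 0.0, -1.0]]
contact_force: [0.3, 0.5, -0.9]
grip_width: 0.0138
finger_force: 12.0
```

```bash

python3 -m jog '[[0,0,-0.7,0,0,0,-0.95],[0,0,-0.7,0,0,0,-0.95],[0,0,0,0,0,0,-0.95],[0,0,0,0,0,0,-0.95],[0,0,0,0,0,0,-0.95],[0,0,0,0,0,0,-0.95],[0,0,0,0,0,0,-0.95],[0,0,0,0,0,0,-0.95]]'
python3 -m jog '[[0,0,-0.7,0,0,0,-0.95],[0,0,0,0,0,0,-0.95],[0,0,0,0,0,0,-0.95],[0,0,0,0,0,0,-0.95],[0,0,0,0,0,0,-0.95],[0,0,0,0,0,0,-0.95],[0,0,0,0,0,0,-0.95],[0,0,0,0,0,0,-0.95]]'
```

```text
time: 34.13
ee_pos: [0.5408, 0.2124, 0.1127]
tcp_rot: [[0.159, 0.987, 0.0], [0.987, -0.159, 0.0], [0.0, 0.0, -1.0]]
contact_force: [-0.2, 1.0, -1.1]
grip_width: 0.0135
finger_force: 12.0
time: 34.8
ee_pos: [0.5409, 0.2124, 0.1123]
tcp_rot: [[0.159, 0.987, 0.001], [0.987, -0.159, 0.0], [0.0, 0.001, -1.0]]
contact_force: [0.1, -0.5, 2.8]
grip_width: 0.0139
finger_force: 12.0
```

```bash

python3 -m jog '[[0,0,0.3,0,0,0,-0.95],[0,0,0,0,0,0,-0.4],[0,0,0,0,0,0,-0.4],[0,0,0,0,0,0,-0.4],[0,0,0,0,0,0,-0.4],[0,0,5,0,0,0,-0.4],[0,0,15,0,0,0,-0.4],[0,0,30,0,0,0,-0.4]]'
python3 -m jog '[[0,0,35,0,0,0,-0.4],[0,-35,15,0,0,0,0],[0,-38,0,0,0,0,0],[0,-38,0,0,0,0,0],[0,-38,0,0,0,0,0],[0,-38,0,0,0,0,0],[0,-38,0,0,0,0,0],[0,-38,0,0,0,0,0]]'
python3 -m jog '[[0,-38,0,0,0,0,0],[0,-38,0,0,0,0,0],[0,-20,0,0,0,0,0],[0,0,0,0,0,0,0],[0,0,0,0,0,0,0],[0,0,0,0,0,0,0],[0,0,0,0,0,0,0],[0,0,0,0,0,0,0]]'
python3 - <<'E'
from h import *
im,d=eyes.snapshot('side');im2,_=eyes.snapshot('top')
save('g6.png',np.hstack([cv2.resize(x,(400,300),interpolation=2) for x in(im[120:195,155:255],im2[190:250,150:230])]))
for c in('side','top'):
  for n in('scoop','calculator'):
    o=eyes.outline_of(n,c); print(c,n,[int(x) for x in o[0]['rect']] if o else None)
  w=world(c,d if c=='side' else _).reshape(-1,3)
  for nm,p in dict(w50=(.477,.288),w200=(.4662,.2245),w100=(.456,.161)).items():
    k=np.hypot(w[:,0]-p[0],w[:,1]-p[1])<.012;print(c,nm,k.sum(),np.nanpercentile(w[k,2],[50,75,95]).round(4))
print(r.sense()['time'])
E
```

```text
time: 35.47
ee_pos: [0.5385, 0.2117, 0.1587]
tcp_rot: [[0.159, 0.987, -0.009], [0.987, -0.159, -0.003], [-0.004, -0.008, -1.0]]
contact_force: [0.0, 0.4, -0.6]
grip_width: 0.0285
finger_force: 0.0
time: 36.13
ee_pos: [0.5404, -0.0524, 0.2129]
tcp_rot: [[0.159, 0.987, 0.001], [0.987, -0.159, -0.0], [-0.0, 0.001, -1.0]]
contact_force: [0.6, 0.8, 0.2]
grip_width: 0.0469
finger_force: 0.0
time: 36.8
ee_pos: [0.5409, -0.1452, 0.2125]
tcp_rot: [[0.157, 0.988, 0.0], [0.988, -0.157, 0.0], [0.0, 0.0, -1.0]]
contact_force: [-0.3, -0.3, 0.7]
grip_width: 0.0467
finger_force: 0.0
side scoop [300, 157, 334, 180]
side calculator [346, 326, 396, 385]
side w50 0 nan
side w200 46 [0.0351 0.0375 0.0392]
side w100 58 [0.0292 0.0321 0.0339]
top scoop [260, 132, 275, 158]
top calculator [394, 201, 424, 240]
top w50 46 [0.0217 0.0258 0.0289]
top w200 56 [0.0373 0.0398 0.0418]
top w100 49 [0.0282 0.0313 0.0338]
37.1
  return np.nanmean(a, axis, out=out, keepdims=keepdims)
```

View pics/g6.png

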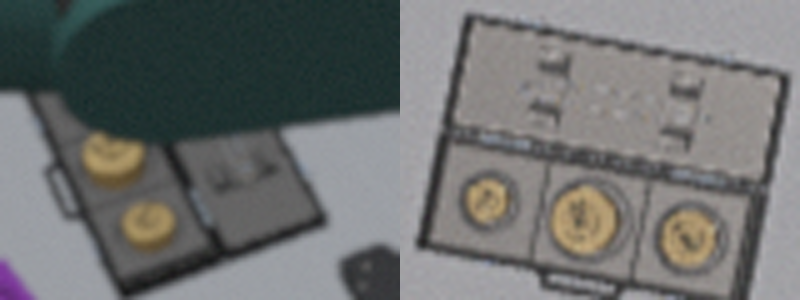

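```bash

python3 -m jog '[[0,-38,5,0,0,0,0],[0,-38,5,0,0,0,0],[0,-38,5,0,0,0,0],[0,-38,5,0,0,0,0],[0,-38,5,0,0,0,0],[0,-20,5,0,0,0,0],[0,0,0,0,0,0,0],[0,0,0,0,0,0,0]]'
python3 -m jog '[[-20,30,20,0,0,0,0],[-20,38,0,0,0,0,0],[-20,38,0,0,0,0,0],[-20,38,0,0,0,0,0],[-20,38,0,0,0,0,0],[-20,38,0,0,0,0,0],[-20,30,0,0,0,0,0],[-20,0,0,0,0,0,0]]'
python3 - <<'E'
from h import *
im,d=eyes.snapshot('side')
save('g7.png',im,(130,100,290,220),5)
E
```

```text
time: 37.77
ee_pos: [0.5406, -0.3576, 0.2421]
tcp_rot: [[0.161, 0.987, 0.0], [0.987, -0.161, 0.001], [0.001, 0.0, -1.0]]
contact_force: [-0.5, 0.5, -1.0]
grip_width: 0.0469
finger_force: 0.0
time: 38.43
ee_pos: [0.3819, -0.1065, 0.2618]
tcp_rot: [[0.151, 0.989, 0.0], [0.988, -0.151, 0.003], [0.003, -0.0, -1.0]]
contact_force: [-0.2, -0.1, 0.8]
grip_width: 0.0474
finger_force: 0.0
```

View pics/g7.png

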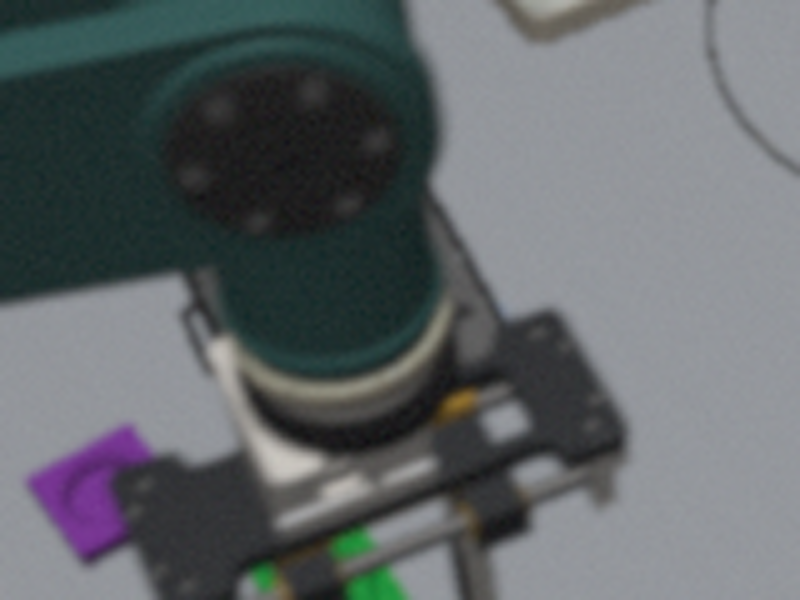

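```bash

python3 -m jog '[[0,36,5,0,0,0,0],[0,36,5,0,0,0,0],[0,36,5,0,0,0,0],[0,36,5,0,0,0,0],[0,36,5,0,0,0,0],[0,36,5,0,0,0,0],[0,36,5,0,0,0,0],[0,36,5,0,0,0,0]]'
python3 -m jog '[[-15,36,0,0,0,0,0],[-15,36,0,0,0,0,0],[-15,36,0,0,0,0,0],[-15,36,0,0,0,0,0],[-15,36,0,0,0,0,0],[-15,36,0,0,0,0,0],[-15,36,0,0,0,0,0],[-15,36,0,0,0,0,0]]'
python3 -m jog '[[0,20,0,0,0,0,0],[0,0,0,0,0,0,0],[0,0,0,0,0,0,0],[0,0,0,0,0,0,0],[0,0,0,0,0,0,0],[0,0,0,0,0,0,0],[0,0,0,0,0,0,0],[0,0,0,0,0,0,0]]'
python3 - <<'E'
from h import *
im,d=eyes.snapshot('side')
save('g8.png',im,(155,120,255,195),8)
E
```

```text
time: 39.15
ee_pos: [0.3825, 0.1783, 0.3024]
tcp_rot: [[0.157, 0.988, 0.0], [0.988, -0.157, 0.0], [0.001, 0.0, -1.0]]
contact_force: [0.7, 0.6, 0.8]
grip_width: 0.0468
finger_force: 0.0
time: 39.82
ee_pos: [0.2613, 0.4657, 0.302]
tcp_rot: [[0.157, 0.988, -0.0], [0.988, -0.157, 0.0], [0.0, -0.0, -1.0]]
contact_force: [1.7, 0.3, 0.1]
grip_width: 0.0471
finger_force: 0.0
time: 40.48
ee_pos: [0.2641, 0.483, 0.3027]
tcp_rot: [[0.16, 0.987, 0.0], [0.987, -0.16, 0.0], [0.001, 0.0, -1.0]]
contact_force: [-0.0, -0.2, 0.2]
grip_width: 0.0469
finger_force: 0.0
```

View pics/g8.png

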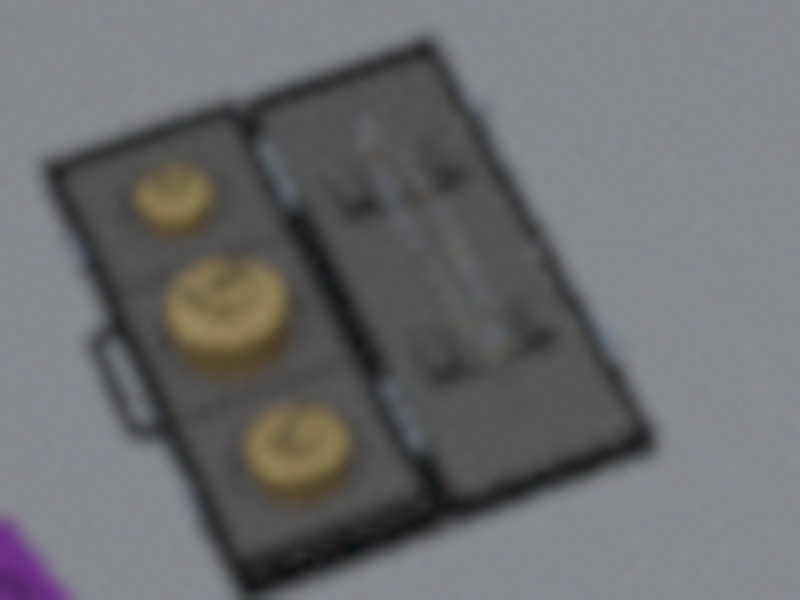

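The picture shows all three weights upright in their wells. The tweezers lie across both saddles, from about crop pixel (370,125) to (500,350).

```bash
python3 -c "
from workcell import job;print(job.finish_job())"
```

```text
the job is handed in; nothing more can be done
None
```

The job is handed in at about 40.5 s: all three weights are upright on the bottoms of their matching wells, the tweezers lie across both saddles, and the scoop and calculator were not touched.

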